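Shift the cabinet-drive selector into third

ROBOT

A 7-joint arm with a two-finger parallel gripper is mounted at the origin on the work surface. World frame = base frame: x ahead of the robot, y to its left, z up, the work surface at z = 0. Lengths are in m, angles in rad, forces in N, time in s.
With the tool pointing down it reaches from about 0.4 to 0.875 m from the base axis. Payload 4.4 kg.
Tool frame: the origin (TCP) lies midway between the tips of the shut fingers; the grasp point (between the pads) lies 19 mm behind it; z points along the fingers, y is the line along which they close (so a half turn about z gives the same grasp; the last joint's range is limited). The gripper opens to 85 mm and grips with 20 to 120 N. Pads are 22 mm wide; open, the fingers measure 114 mm over their backs; the gripper's body (76 mm by 85 mm) begins 54 mm behind the grasp point. The pads swing forward as they close: fully open they stand 13 mm farther back than shut.
Start: joints at [-1.263, 0.628, 0.038, 1.517, -0.027, 0.996, -0.02], TCP at [0.237, 0.605, 0.207] pointing down, gripper open.
Joint ranges: [-3.06, 3.06], [-0.37, 2.12], [-1.25, 1.32], [0.18, 2.47], [-1.1, 4.24], [0.23, 1.98], [-2.94, 2.94]. Speed limits (rad/s): [2.57, 2.57, 3.14, 3.14, 3.14, 3.14, 3.14].

INTERFACE

Orientations are given as a rotation vector (axis times angle).
In Python, from cell import telemetry, vision, env gives the robot as it stands.
- The arm moves only by the tool play_rows, never from a script. Its argument "series" is a list of rows, each a list of 2 entries, a list of its own where there are three numbers: the shift along the tool's x, y, z in mm, then the turn about the tool's z in degrees. In form: [[[x, y, z], turn], ...]. A call has exactly 10 rows; each row shifts and turns the commanded pose from where the row before left it, along the tool's axes as they then stand; what a row does not reach is not made up. A row lasts 1/8 s, in which the tool goes at most 62.5 mm and 10.7 degrees, less where a joint would pass 70% of its speed; a pose out of reach is approached as far as the arm can. A call with a gripper value outside its range is refused whole. "hand" is the opening in per cent of the stroke, from 0 (shut) to 100 (fully open), set as the call begins (left out, the last holds). The fingers move at their own pace and stop on an object; "newtons" is the grip in N (left out, the last holds). Time passes only in rows, so rows that do not move let the fingers close, or fill a call up. It gives the time, the measured TCP pose, the force, the opening and the grip force at its end, in the units of the state.
- telemetry.state(): the state, without advancing time (a new reading comes with each control period).
- vision.camera(name): name is "scene" or "top" or "wrist"; returns a dict with "frame" (400x640x3 uint8, red, green, blue), "fx", "fy", "cx", "cy" (pixels), "R" (3x3) and "t" (3): a world point X has camera coordinates R X + t; the wrist camera has in their place "mount" (4x4, takes a point from camera to tool coordinates, whose origin is the TCP and whose axes are the flange's). Camera axes: x right, y down, z forward; pixel columns grow to the right and rows downward; lengths in m; the calibration is good to about 2 mm. A picture is of the moment at which its call begins: read the wrist's pose just before it. There is no depth.
- env.sign_off(): hands the job in; it is judged then, once.
The state is a dict: "time_s": time; "q": joint angles; "dq": joint speeds; "effort": joint torques, N m; "ee_pos": TCP position; "orientation": TCP orientation; "wrist_force": force on the tool from outside, world axes, zero at the start; "moment": the same for the moment, N m; "width": finger opening in m; "finger_force": force on a finger pad.
Only numpy, scipy, OpenCV 4.12 (cv2) and the standard library are available. Lean on these libraries where they do the work, as an engineer would, in place of code of your own. Each camera call takes 0.05 s, during which the arm holds its last target. There are 200 camera calls.

TASK

The gearstick-like lever on the green console selects which of the store's mobile cabinets is driven, and it now stands somewhere in the left leg of its H gate. With the fingertips or the outside of the fingers only, push its knob to the cross channel, across to the right leg, and forward (away from the robot) fully home into the third slot, the one with three pips, without letting it slip into the fourth slot on the way. Never pinch the knob, leave the jar, tin, bottle, tray and other things where they stand, and finish with the lever left in third and the hand clear.

Things in the scene. Friction and masses are not known exactly. Their poses are not given: they have to be found in the camera images.
- gate_centre (a point): middle of the H gate, on top of the console's steel deck. Axes: x forward (away from the robot), y left, z up; the console may be turned up to 0.4 rad. The two legs of the H run along x at y = +20 and -20 mm, 20 mm wide, from x = -32 to +32 mm; one cross channel along y at x = 0, 22 mm wide, joins them. 1st slot forward left, 2nd near left, 3rd forward right, 4th near right.
- slot_three (a point): end of the third slot on the deck's top, at x = +32, y = -20 mm in the frame of gate_centre, same axes. One to four small black pips lie beyond the ends of slots one to four.
- console: fixed green console, 240 mm along its x, 280 mm along its y, with a steel deck on top, 110 mm above the table, and a rubber wrist rest on its near side; a low push button (18 mm) stands on the deck at its near right corner. Origin on the table below gate_centre, same axes.
- lever_pivot (a point): the lever's universal joint, 90 mm straight below gate_centre, fixed in the console, same axes. The round 12 mm stem rises from it through the gate. Moving the lever takes about 3 N at the knob, and it stays where it is left.
- knob_centre (a point): centre of the lever's black square knob, 36 x 36 mm, 45 mm tall, 170 mm from the pivot, 80 mm above the deck when upright; faces square to the gate's x and y, axes as the gate's, tilting with the lever. With f = selector_fore, c = selector_cross it lies at x = 170 sin(f) cos(c), y = -170 sin(c), z = 170 cos(f) cos(c) - 90 mm from gate_centre.
- selector_fore (a joint): fore-and-aft tilt of the lever, rad, 0 upright, positive forward (+x of the gate). About +0.28 at the end of the 1st and 3rd slots, -0.28 at the end of the 2nd and 4th. The lever crosses freely from leg to leg only while this is within about 0.05 of 0; further off, the gate's islands (corners rounded 3 mm) catch the stem.
- selector_cross (a joint): sideways tilt of the lever, rad, 0 upright, positive to the right (-y of the gate). About -0.22 in the middle of the left leg, +0.22 in the middle of the right leg, 0.04 of play each way; stopped by the gate's edges.
- knob_forward: the forward face of the knob (the one towards +x of the gate), part of the lever; the origin of this body lies at the lever's pivot, not on the face
- knob_near: the near face of the knob (the one towards -x of the gate), part of the lever; the origin of this body lies at the lever's pivot, not on the face
- knob_left: the left face of the knob (the one towards +y of the gate), part of the lever; the origin of this body lies at the lever's pivot, not on the face
- knob_right: the right face of the knob (the one towards -y of the gate), part of the lever; the origin of this body lies at the lever's pivot, not on the face
- pin_jar: small clear capped jar, 28 mm across, 45 mm tall, standing on the console's deck near its forward left corner; origin at the centre of its foot; bystander
- label_tin: flat metal tin, 48 mm across, 22 mm high, on the deck near its forward right corner; origin at the centre of its foot; bystander
- ethanol_bottle: amber bottle, 60 mm across, 130 mm tall, on the table to the right of the console; origin at the centre of its foot; bystander
- unit_tray: open white card tray, 110 x 85 x 45 mm, on the table to the left of the console; origin at the centre of its underside; bystander
- loupe: round hand lens, 48 mm across with a 75 mm handle, lying flat on the table to the left of the console, nearer the robot; origin under the middle of the lens; bystander
- cork_block: cork block, 60 x 90 x 30 mm, on the table to the right of the console, nearer the robot; origin at the centre of its underside; bystander
- dust_brush: hand brush, lying on the table well to the right, nearer the robot; bystander

How it is judged:
On the way:
1. the lever has come across the channel to the right leg (value of joint selector_cross above 0.15 rad and value of joint selector_fore between -0.12 and 0.12 rad).
At the end, for the whole second after the job is handed in: the lever stands at rest in the third slot: selector_fore above 0.245 rad (within about 6 mm of knob travel from the slot's end), selector_cross above 0.15 rad (right leg) (value of joint selector_fore above 0.245 rad and value of joint selector_cross above 0.15 rad and velocity of joint selector_fore between -0.05 and 0.05 rad/s and velocity of joint selector_cross between -0.05 and 0.05 rad/s); the robot touches nothing.
It fails at once if the lever slipped into the fourth slot (near end of the right leg) (value of joint selector_cross above 0.12 rad and value of joint selector_fore below -0.15 rad).
It fails at once if the knob was pinched between the fingers ((contact force between the fingers and knob_left above 2 N and contact force between the fingers and knob_right above 2 N) or (contact force between the fingers and knob_forward above 2 N and contact force between the fingers and knob_near above 2 N)).
It fails at once if a bystander was pushed, lifted or carried more than 20 mm or tipped over (distance of any of pin_jar, label_tin, ethanol_bottle, unit_tray, loupe, cork_block, dust_brush from where it was at the start of the episode above 0.02 m or angle between any of pin_jar, label_tin, ethanol_bottle, unit_tray, loupe, cork_block's own z axis and vertical above 0.5 rad).
It also fails if it takes over 61 s, if anything falls off the work surface, if the arm or the gripper's body presses on something with over 40 N, if the wrist force passes 120 N, or if a joint passes its speed limit or range.

## Working session

There is one attempt and no reset: what is moved stays moved. The work goes in short steps, Python scripts to look and compute and a tool call to move; the robot and the scene stay as the last step left them, time stands still between calls to the robot, and variables do not carry over. Pictures are saved under pics/ and viewed, at most 10 in all, crops included, and the job is handed in when it is done.

Besides the shell and the picture viewer there is one more tool, called after ">>>" as name(argument=value, ...), one argument or row to a line, values as JSON. play_rows: Moves the arm, as the interface text tells. Its arguments: {"type":"object","properties":{"series":{"type":"array","items":{"type":"array"}},"hand":{"type":"number"},"newtons":{"type":"number"}},"required":["series"]}

```bash
mkdir -p pics
cat > h.py <<'E'
import numpy as np, cv2
from cell import telemetry, vision, env
def snap(n,f):
    c=vision.camera(n); cv2.imwrite('pics/'+f,cv2.cvtColor(c['frame'],cv2.COLOR_RGB2BGR)); return c
def proj(c,X):
    p=np.array(c['R'])@np.asarray(X,float).T+np.array(c['t']).reshape(3,1); return np.array([c['fx']*p[0]/p[2]+c['cx'],c['fy']*p[1]/p[2]+c['cy']]).T
def plane(c,uv,z):
    R=np.array(c['R']);o=-R.T@np.array(c['t']).ravel();d=R.T@np.array([(uv[0]-c['cx'])/c['fx'],(uv[1]-c['cy'])/c['fy'],1]);return o+d*(z-o[2])/d[2]
E
python3 - <<'E'
from h import *
s=telemetry.state(); print(s)
import pickle
d={n:snap(n,n+'0.png') for n in('scene','top')}
pickle.dump(d,open('cam.pkl','wb'))
for n in d: print(n,d[n]['fx'],d[n]['R'],d[n]['t'])
E
```

```text
{'time_s': 0.0, 'q': array([-1.26280052,  0.62931968,  0.03846108,  1.51837299, -0.02701032,
        0.99629124, -0.02000739]), 'dq': array([-1.42609632e-03,  3.11019629e-04,  7.70090923e-04, -2.85752700e-05,
        1.41375443e-03, -1.59980605e-03, -6.08536007e-04]), 'effort': array([-6.23463911e-04, -5.63386953e+01,  1.22595448e+00, -1.93440109e+01,
        1.10119113e-02,  1.07644260e-02,  8.17976002e-06]), 'ee_pos': array([0.23708604, 0.60450205, 0.20640502]), 'orientation': array([-5.83728693e-01, -3.08655654e+00,  2.89750684e-03]), 'wrist_force': array([1.84008396, 0.03051773, 0.38866766]), 'moment': array([0.01597166, 0.01166719, 0.02000712]), 'finger_force': 0.0, 'width': 0.08510098131944162}
scene 387.84446450316693 [[-0.88098455  0.47313634 -0.00286702]
 [ 0.27732469  0.51145284 -0.81333081]
 [-0.38335002 -0.71732698 -0.58179444]] [ 0.46944937 -0.04243118  1.32745555]
top 511.21962236140047 [[ 0.01015756 -0.99992391 -0.00700032]
 [-0.9864953  -0.00887617 -0.16354886]
 [ 0.16347428  0.00856704 -0.9865104 ]] [-0.02516189  0.55889192  1.38851243]
```

View pics/top0.png

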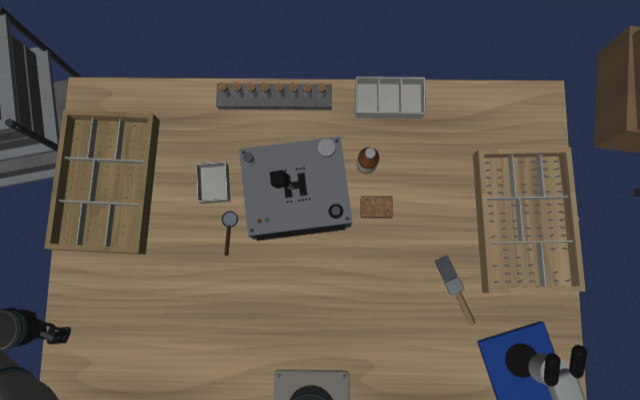

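View pics/scene0.png

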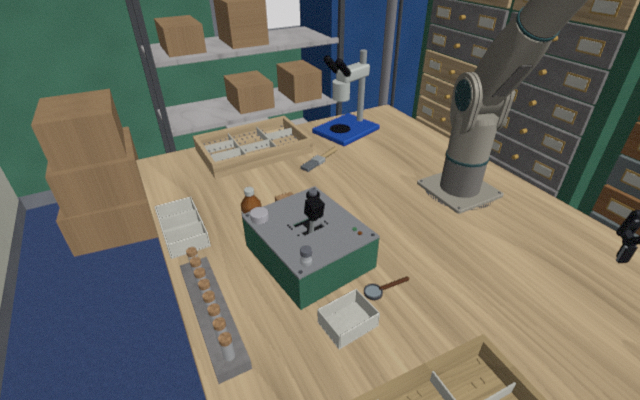

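The top view shows the console with deck corners at about (241,150), (341,138), (351,226) and (248,236). The knob is near (280,179). The jar is at (248,157), the tin at (327,147) and the button at (336,211). I'll enlarge this area.

Run:
```python
from h import *
a=cv2.imread('pics/top0.png')[130:245,230:360]; b=cv2.imread('pics/scene0.png')[170:290,235:385]
cv2.imwrite('pics/c1.png',cv2.resize(a,None,fx=5,fy=5,interpolation=cv2.INTER_CUBIC))
cv2.imwrite('pics/c2.png',cv2.resize(b,None,fx=5,fy=5,interpolation=cv2.INTER_CUBIC))
```

```text
(no output)
```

View pics/c1.png

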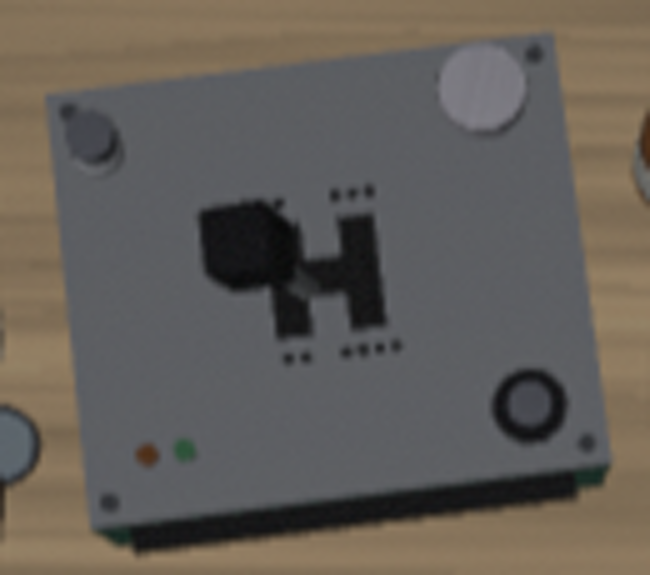

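View pics/c2.png

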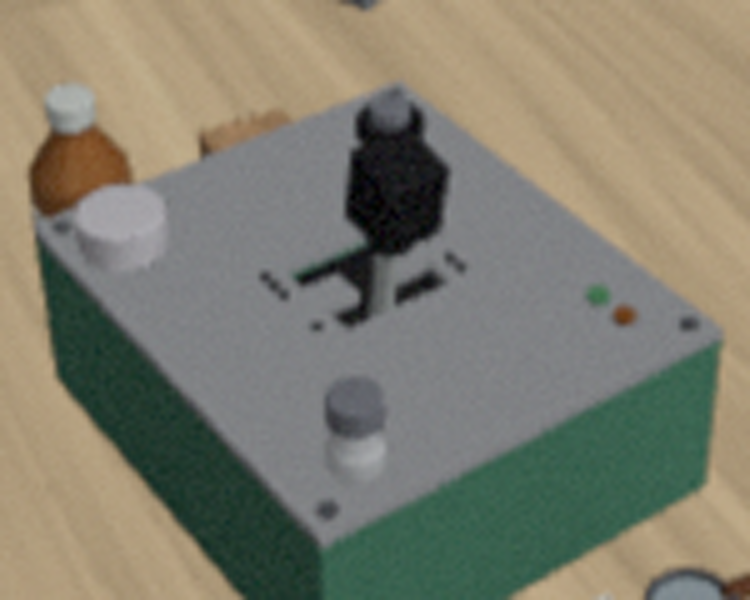

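The top crop shows deck corners at (47,95), (553,35), (609,465) and (92,528). The right leg spans (340,218) to (385,326). The knob silhouette has left 197, top 200 and bottom 292. In the scene crop, the knob has left 346, right 448 and bottom 257, and the stem looks near the channel.

```bash
cat > m.py <<'E'
from h import *
import pickle
from scipy.optimize import least_squares
d=pickle.load(open('cam.pkl','rb')); T=d['top'];S=d['scene']
tp=lambda p:((np.array(p)+.5)/5-.5)+[230,130]; sp=lambda p:((np.array(p)+.5)/5-.5)+[235,170]
cr=[plane(T,tp(p),.11) for p in [(47,95),(553,35),(609,465),(92,528)]]
leg=[plane(T,tp(p),.11) for p in [(340,218),(376,213),(386,325),(352,330)]]
if __name__=='__main__':
    print(np.round(cr,4)); print('leg',np.mean(leg,0))
g=np.mean(cr,0); v=(cr[0]+cr[1]-cr[2]-cr[3]); yaw=np.arctan2(v[1],v[0]); w=cr[0]+cr[3]-cr[1]-cr[2]; yaw2=np.arctan2(-w[0],w[1])
Y=(yaw+yaw2)/2
Rz=lambda a:np.array([[np.cos(a),-np.sin(a),0],[np.sin(a),np.cos(a),0],[0,0,1]])
def knob(f,c,g,Y):
    z=np.array([np.sin(f)*np.cos(c),-np.sin(c),np.cos(f)*np.cos(c)]); x=np.array([np.cos(f),0,-np.sin(f)]);y=np.cross(z,x)
    P=[.17*z+x*a*.018+y*b*.018+z*e*.0225-[0,0,.09] for a in(-1,1) for b in(-1,1) for e in(-1,1)]
    return np.array(P)@Rz(Y).T+g
if __name__=='__main__':
    print('g',g,'yaw',yaw,yaw2)
    print('leg in gate',Rz(-Y)@(np.mean(leg,0)-g))
    def res(p):
        K=knob(*p,g,Y);a=proj(T,K);b=proj(S,K)
        o1=tp((197,200));o2=tp((197,292));q1=sp((346,257));q2=sp((448,257))
        return [a[:,0].min()-o1[0],a[:,1].min()-o1[1],a[:,1].max()-o2[1],b[:,0].min()-q1[0],b[:,0].max()-q2[0],b[:,1].max()-q1[1]]
    r=least_squares(res,[0,-.22]);print(r.x,r.fun)
    K=knob(*r.x,g,Y);print('knob',K.mean(0))
    print('cam',-np.array(T['R']).T@T['t'])
E
python3 m.py
```

```text
[[ 0.7002  0.2037  0.11  ]
 [ 0.7364 -0.0725  0.11  ]
 [ 0.4994 -0.1032  0.11  ]
 [ 0.4631  0.1712  0.11  ]]
leg [0.60344589 0.02922835 0.11      ]
g [0.59976528 0.04980982 0.11      ] yaw 0.1326216047216007 0.1308040503743066
leg in gate [ 9.45709391e-04 -2.08865888e-02  5.55111512e-17]
[ 0.0200295  -0.20009775] [ 0.49379278 -0.09485181  1.04425357 -1.3570298   0.64137309  0.90890182]
knob [0.59863551 0.08374546 0.1865746 ]
cam [ 0.32461376 -0.0320946   1.46101194]
```

The lever is already near the channel height (f about 0.02, c about -0.2). Next I'll close the hand, raise it and turn it square to the gate.

>>> play_rows(
  series=[
    [[0,0,-12],10.2],
    [[0,0,-12],10.2],
    [[0,0,-12],10.2],
    [[0,0,-12],10.2],
    [[0,0,-12],10.2],
    [[0,0,-12],10],
    [[0,0,0],0],
    [[0,0,0],0],
    [[0,0,0],0],
    [[0,0,0],0],
  ],
  hand=0,
)

```text
time_s: 1.35
ee_pos: [0.2373, 0.6049, 0.2789]
orientation: [2.069, 2.364, -0.001]
wrist_force: [0.0, -0.4, 0.0]
width: 0.0001
finger_force: 0.0
```

```bash
cat > where.py <<'E'
from m import *
from scipy.spatial.transform import Rotation as Ro
s=telemetry.state();R=Ro.from_rotvec(s['orientation']).as_matrix();p=s['ee_pos']
print('t',s['time_s'],'p',p.round(4),'tool x yaw',np.degrees(np.arctan2(R[1,0],R[0,0])),'want',np.degrees(Y)+90,'w',s['width'],'F',s['wrist_force'].round(1), 'Rz',R[:,2].round(3))
print('in gate mm',(1000*Rz(-Y)@(p-g)).round(1))
for t in [(3,80,150)]: print('to',t,(R.T@(g+Rz(Y)@(np.array(t)/1000)-p)*1000).round(1))
E
python3 where.py
```

```text
t 1.35 p [0.2373 0.6049 0.2789] tool x yaw 97.61569489672628 want 97.54658912623219 w 0.0001105274651316632 F [ 0.  -0.4  0. ] Rz [-0.    -0.001 -1.   ]
in gate mm [-286.4  597.9  168.9]
to (3, 80, 150) [-518.2  288.8   19. ]
```

>>> play_rows(
  series=[
    [[-52,29,0],0],
    [[-52,29,0],0],
    [[-52,29,0],0],
    [[-52,29,0],0],
    [[-52,29,0],0],
    [[-52,29,0],0],
    [[-52,29,0],0],
    [[-52,29,0],0],
    [[-51,29,0],0],
    [[-51,28,0],0],
  ],
)

```text
time_s: 2.6
ee_pos: [0.5932, 0.1283, 0.2793]
orientation: [-2.069, -2.364, -0.001]
wrist_force: [0.5, 0.9, 0.5]
width: 0.0002
finger_force: 0.0
```

Run:
```python
import where
from h import *
import pickle
d={n:snap(n,n+'1.png') for n in('wrist',)}; pickle.dump(d,open('cam1.pkl','wb'))
c=d['wrist'];print(c['mount'],c['fx'])
```

```text
t 2.6 p [0.5932 0.1283 0.2793] tool x yaw 97.62326745984078 want 97.54658912623219 w 0.00019018895845829078 F [0.5 0.9 0.5] Rz [ 0.  0. -1.]
in gate mm [  3.8  78.6 169.3]
to (3, 80, 150) [ 1.4 -0.8 19.3]
[[-1.24402904e-03 -9.48318369e-01 -3.17318015e-01  8.24187393e-02]
 [ 9.99998857e-01 -1.45224232e-03  4.19643519e-04  1.62189317e-04]
 [-8.58778309e-04 -3.17317130e-01  9.48319093e-01 -1.66327192e-01]
 [ 0.00000000e+00  0.00000000e+00  0.00000000e+00  1.00000000e+00]] 307.8045117283345
```

View pics/wrist1.png

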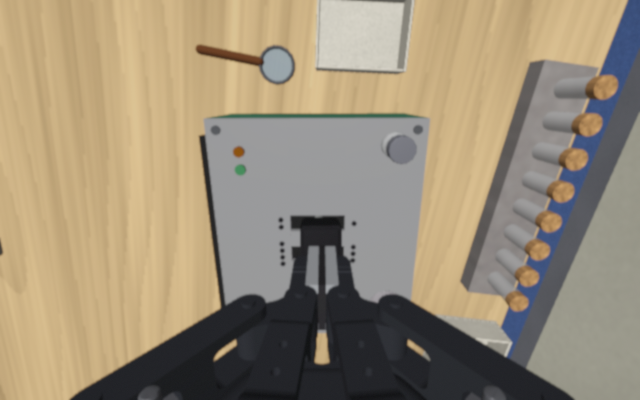

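The wrist view shows the knob's left face at columns 301–341 (middle 321) and the left leg at 291–344. That puts the knob at about x = 4 mm, within the crossing band. Next I'll descend to the left of the knob and push right.

>>> play_rows(
  series=[
    [[0,-1,21],0],
    [[0,-1,21],0],
    [[0,0,21],0],
    [[0,0,21],0],
    [[0,0,20],0],
    [[0,0,0],0],
    [[-4,0,0],0],
    [[-4,0,0],0],
    [[-4,0,0],0],
    [[-4,0,0],0],
  ],
)

```text
time_s: 3.9
ee_pos: [0.5926, 0.1144, 0.1759]
orientation: [-2.069, -2.363, -0.003]
wrist_force: [-0.7, 3.7, 2.9]
width: 0.0
finger_force: 1.7
```

>>> play_rows(
  series=[
    [[-4,0,0],0],
    [[-4,0,0],0],
    [[-4,0,0],0],
    [[-4,0,0],0],
    [[-4,0,0],0],
    [[-4,0,0],0],
    [[-4,0,0],0],
    [[-4,0,0],0],
    [[-4,0,0],0],
    [[-4,0,0],0],
  ],
)

```text
time_s: 5.15
ee_pos: [0.5975, 0.0737, 0.1753]
orientation: [-2.07, -2.363, 0.0]
wrist_force: [-0.6, 2.5, 2.4]
width: 0.0
finger_force: 1.2
```

```bash
python3 where.py
```

```text
t 5.15 p [0.5975 0.0737 0.1753] tool x yaw 97.57904270038826 want 97.54658912623219 w 4.741119072742151e-05 F [-0.6  2.5  2.4] Rz [-0. -0. -1.]
in gate mm [ 0.9 24.  65.3]
to (3, 80, 150) [ 56.    2.1 -84.7]
```

>>> play_rows(
  series=[
    [[-4,0,0],0],
    [[-4,0,0],0],
    [[-4,0,0],0],
    [[-4,0,0],0],
    [[-4,0,0],0],
    [[-3,0,0],0],
    [[-3,0,0],0],
    [[-3,0,0],0],
    [[0,0,0],0],
    [[0,0,0],0],
  ],
)

```text
time_s: 6.4
ee_pos: [0.6012, 0.0451, 0.1752]
orientation: [-2.07, -2.363, 0.001]
wrist_force: [-0.1, 1.1, -0.1]
width: 0.0
finger_force: 0.5
```

Run:
```python
import where
from h import *
ims=[]
for n,b in (('top',(130,245,230,360)),('scene',(170,290,235,385))):
    c=snap(n,n+'2.png'); im=cv2.cvtColor(c['frame'],cv2.COLOR_RGB2BGR)[b[0]:b[1],b[2]:b[3]]; im=im[:115,:130] if n=='top' else im[:115,:]; ims.append(cv2.resize(im,None,fx=2.8,fy=2.8,interpolation=cv2.INTER_CUBIC))
cv2.imwrite('pics/c3.png',np.hstack(ims)); print(ims[0].shape)
```

```text
t 6.4 p [0.6012 0.0451 0.1752] tool x yaw 97.57654913831551 want 97.54658912623219 w 3.437785954019462e-05 F [-0.1  1.1 -0.1] Rz [-0. -0. -1.]
in gate mm [ 0.8 -4.9 65.2]
to (3, 80, 150) [ 84.9   2.2 -84.9]
(322, 364, 3)
```

View pics/c3.png

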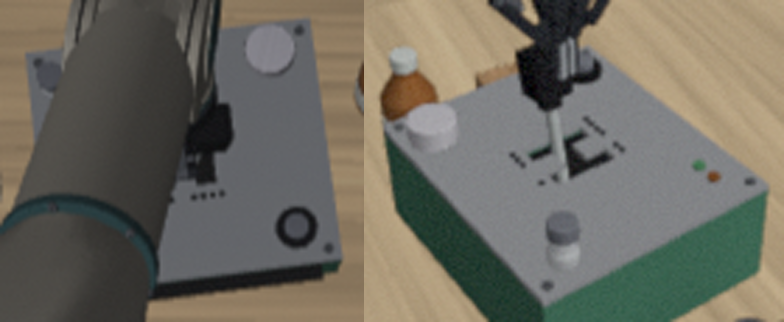

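The top view shows the knob beside the right leg, with its right edge at crop column 232. In the scene view its left edge is at 517 and its bottom at (543,110). I'll fit the angles to these.

Run:
```python
from m import *
for f in(-.04,0,.04):
  for c in(.1,.15,.2,.24):
    K=knob(f,c,g,Y);a=proj(T,K);b=proj(S,K)
    print(f,c,'top R,T,B',a[:,0].max().round(1),a[:,1].min().round(1),a[:,1].max().round(1),'scene L,B',b[:,0].min().round(1),b[:,1].max().round(1))
print('meas',(232.5/2.8+229.5),102/2.8+129.5,152/2.8+129.5,(517-364)/2.8+234.5,110/2.8+169.5)
```

```text
-0.04 0.1 top R,T,B 308.3 171.3 189.8 scene L,B 294.6 208.9
-0.04 0.15 top R,T,B 312.1 171.0 189.5 scene L,B 292.5 207.5
-0.04 0.2 top R,T,B 315.8 170.8 189.2 scene L,B 290.6 206.2
-0.04 0.24 top R,T,B 318.7 170.6 188.9 scene L,B 289.0 205.2
0 0.1 top R,T,B 307.9 168.4 187.5 scene L,B 292.0 210.0
0 0.15 top R,T,B 311.7 168.2 187.2 scene L,B 290.0 208.5
0 0.2 top R,T,B 315.4 168.0 186.9 scene L,B 288.1 207.2
0 0.24 top R,T,B 318.3 167.8 186.6 scene L,B 286.6 206.2
0.04 0.1 top R,T,B 307.6 165.6 185.2 scene L,B 289.4 211.1
0.04 0.15 top R,T,B 311.4 165.4 184.9 scene L,B 287.4 209.6
0.04 0.2 top R,T,B 315.1 165.2 184.6 scene L,B 285.5 208.3
0.04 0.24 top R,T,B 318.0 165.1 184.4 scene L,B 284.1 207.3
meas 312.5357142857143 165.92857142857144 183.78571428571428 289.14285714285717 208.78571428571428
```

c is about 0.16 and f about 0.02, so I'll push 8 mm further.

>>> play_rows(
  series=[
    [[-2,0,0],0],
    [[-2,0,0],0],
    [[-2,0,0],0],
    [[-2,0,0],0],
    [[0,0,0],0],
    [[0,0,0],0],
    [[0,0,0],0],
    [[0,0,0],0],
    [[0,0,0],0],
    [[0,0,0],0],
  ],
)

```text
time_s: 7.75
ee_pos: [0.6024, 0.0373, 0.1753]
orientation: [-2.07, -2.363, 0.0]
wrist_force: [-1.1, 0.4, -0.2]
width: -0.0001
finger_force: 0.5
```

Now back off to the left, go around and come to the near side.

>>> play_rows(
  series=[
    [[10,0,0],0],
    [[20,0,0],0],
    [[0,-18,0],0],
    [[0,-18,0],0],
    [[0,-18,0],0],
    [[0,0,0],0],
    [[-18,0,0],0],
    [[-18,0,0],0],
    [[-18,0,0],0],
    [[0,0,0],0],
  ],
)

```text
time_s: 9.0
ee_pos: [0.5524, 0.0034, 0.1753]
orientation: [2.074, 2.358, -0.001]
wrist_force: [0.2, 0.7, 0.5]
width: 0.0
finger_force: 0.0
```

Run:
```python
import where
from h import *
ims=[]
for n,b in (('top',(130,245,230,360)),('scene',(170,285,235,385))):
    c=snap(n,n+'3.png'); im=cv2.cvtColor(c['frame'],cv2.COLOR_RGB2BGR)[b[0]:b[1],b[2]:b[3]]; ims.append(cv2.resize(im,None,fx=2.8,fy=2.8,interpolation=cv2.INTER_CUBIC))
cv2.imwrite('pics/c4.png',np.hstack(ims))
```

```text
t 9.0 p [0.5524 0.0034 0.1753] tool x yaw 97.32915710610979 want 97.54658912623219 w 1.2104949041982321e-05 F [0.2 0.7 0.5] Rz [ 0.    -0.001 -1.   ]
in gate mm [-53.  -39.8  65.3]
to (3, 80, 150) [119.9  55.6 -84.8]
```

View pics/c4.png

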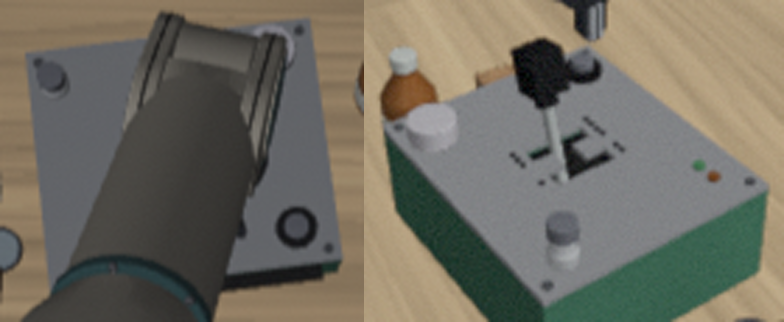

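In the scene view the knob's left edge is at crop column 513 and its bottom at row 108, so c is about 0.2 and f about 0.01. The hand is on the near side and clear. Now push forward.

>>> play_rows(
  series=[
    [[0,8,0],0],
    [[0,6,0],0],
    [[0,5,0],0],
    [[0,5,0],0],
    [[0,5,0],0],
    [[0,5,0],0],
    [[0,5,0],0],
    [[0,5,0],0],
    [[0,5,0],0],
    [[0,5,0],0],
  ],
)

```text
time_s: 10.35
ee_pos: [0.6057, 0.0137, 0.175]
orientation: [-2.069, -2.363, 0.0]
wrist_force: [-2.2, -1.1, -1.0]
width: -0.0003
finger_force: 0.8
```

>>> play_rows(
  series=[
    [[0,3,0],0],
    [[0,3,0],0],
    [[0,2,0],0],
    [[0,0,0],0],
    [[0,0,0],0],
    [[0,0,0],0],
    [[0,0,0],0],
    [[0,0,0],0],
    [[0,0,0],0],
    [[0,0,0],0],
  ],
)

```text
time_s: 11.6
ee_pos: [0.6137, 0.0146, 0.1754]
orientation: [2.07, 2.363, 0.0]
wrist_force: [0.4, 0.7, -0.4]
width: 0.0003
finger_force: 0.0
```

```bash
python3 where.py
```

```text
t 11.6 p [0.6137 0.0146 0.1754] tool x yaw 97.58032498673818 want 97.54658912623219 w 0.000349891221769326 F [ 0.4  0.7 -0.4] Rz [ 0.  0. -1.]
in gate mm [  9.2 -36.7  65.4]
to (3, 80, 150) [116.7  -6.1 -84.6]
```

>>> play_rows(
  series=[
    [[0,1,0],0],
    [[0,1,0],0],
    [[0,1,0],0],
    [[0,1,0],0],
    [[0,0,0],0],
    [[0,0,0],0],
    [[0,0,0],0],
    [[0,0,0],0],
    [[0,0,0],0],
    [[0,0,0],0],
  ],
)

```text
time_s: 12.85
ee_pos: [0.6175, 0.0152, 0.1753]
orientation: [-2.07, -2.363, -0.0]
wrist_force: [-0.6, 0.4, 0.1]
width: 0.0001
finger_force: 0.6
```

>>> play_rows(
  series=[
    [[0,1,0],0],
    [[0,1,0],0],
    [[0,1,0],0],
    [[0,0,0],0],
    [[0,0,0],0],
    [[0,0,0],0],
    [[0,0,0],0],
    [[0,0,0],0],
    [[0,0,0],0],
    [[0,0,0],0],
  ],
)

```text
time_s: 14.1
ee_pos: [0.6206, 0.0156, 0.1754]
orientation: [2.07, 2.363, 0.0]
wrist_force: [0.3, 0.0, 0.3]
width: 0.0001
finger_force: 0.3
```

>>> play_rows(
  series=[
    [[0,1,0],0],
    [[0,1,0],0],
    [[0,1,0],0],
    [[0,1,0],0],
    [[0,0,0],0],
    [[0,0,0],0],
    [[0,0,0],0],
    [[0,0,0],0],
    [[0,0,0],0],
    [[0,0,0],0],
  ],
)

```text
time_s: 15.35
ee_pos: [0.6245, 0.0161, 0.1753]
orientation: [2.07, 2.363, 0.0]
wrist_force: [-1.8, -0.4, 0.1]
width: 0.0001
finger_force: 0.4
```

Run:
```python
import where
from m import *
b=(150,265,235,385)
c=snap('scene','scene5.png'); im=cv2.cvtColor(c['frame'],cv2.COLOR_RGB2BGR)[b[0]:b[1],b[2]:b[3]]
cv2.imwrite('pics/c5.png',cv2.resize(im,None,fx=5,fy=5,interpolation=cv2.INTER_CUBIC))
for f in(.16,.2,.24,.28):
  for cc in (.2,.24):
    p=(proj(S,knob(f,cc,g,Y))-[235,150]+.5)*5-.5; print(f,cc,'L,R,T,B',p[:,0].min().round(),p[:,0].max().round(),p[:,1].min().round(),p[:,1].max().round())
```

```text
t 15.35 p [0.6245 0.0161 0.1753] tool x yaw 97.5840595083144 want 97.54658912623219 w 8.701473074223651e-05 F [-1.8 -0.4  0.1] Rz [ 0.  0. -1.]
in gate mm [ 20.1 -36.7  65.3]
to (3, 80, 150) [116.7 -17.  -84.7]
0.16 0.2 L,R,T,B 217.0 339.0 181.0 312.0
0.16 0.24 L,R,T,B 211.0 332.0 178.0 307.0
0.2 0.2 L,R,T,B 205.0 329.0 187.0 319.0
0.2 0.24 L,R,T,B 199.0 322.0 184.0 314.0
0.24 0.2 L,R,T,B 193.0 319.0 193.0 327.0
0.24 0.24 L,R,T,B 187.0 312.0 190.0 322.0
0.28 0.2 L,R,T,B 181.0 309.0 200.0 334.0
0.28 0.24 L,R,T,B 175.0 303.0 197.0 329.0
```

View pics/c5.png

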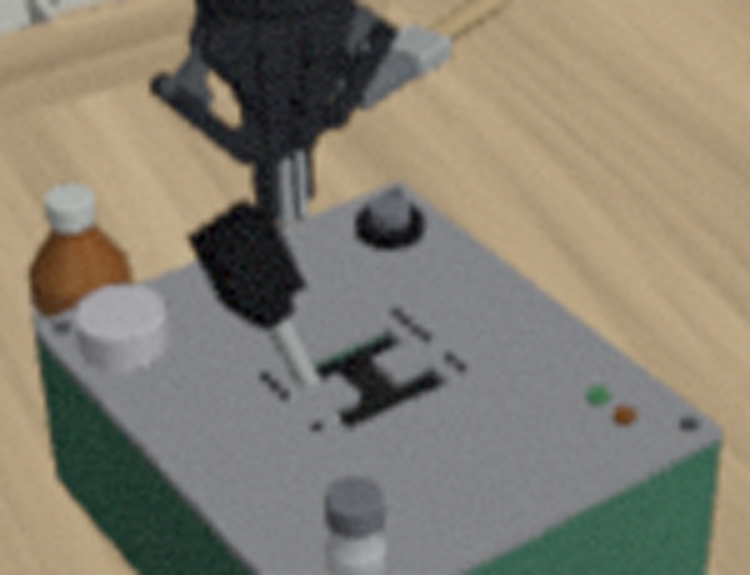

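The knob's left edge is at 190, its right at 305 and its bottom at 328, so f is about 0.25 in the third slot. I'll press on to the stop.

>>> play_rows(
  series=[
    [[0,1,0],0],
    [[0,1,0],0],
    [[0,1,0],0],
    [[0,1,0],0],
    [[0,0,0],0],
    [[0,0,0],0],
    [[0,0,0],0],
    [[0,0,0],0],
    [[0,0,0],0],
    [[0,0,0],0],
  ],
)

```text
time_s: 16.65
ee_pos: [0.6281, 0.0166, 0.1751]
orientation: [-2.069, -2.363, 0.001]
wrist_force: [-4.4, -0.8, -0.3]
width: 0.0001
finger_force: 1.9
```

>>> play_rows(
  series=[
    [[0,1,0],0],
    [[0,1,0],0],
    [[0,0,0],0],
    [[0,0,0],0],
    [[0,0,0],0],
    [[0,0,0],0],
    [[0,0,0],0],
    [[0,0,0],0],
    [[0,0,0],0],
    [[0,0,0],0],
  ],
)

```text
time_s: 17.9
ee_pos: [0.6288, 0.0167, 0.1749]
orientation: [-2.068, -2.361, 0.004]
wrist_force: [-7.8, -1.3, -1.2]
width: 0.0004
finger_force: 3.3
```

It's on the stop. Retract back and up.

>>> play_rows(
  series=[
    [[0,1,0],0],
    [[0,0,0],0],
    [[0,-5,0],0],
    [[0,-15,0],0],
    [[0,-25,0],0],
    [[0,-25,0],0],
    [[0,0,-30],0],
    [[0,0,-30],0],
    [[0,0,-30],0],
    [[0,0,0],0],
  ],
)

```text
time_s: 19.15
ee_pos: [0.5661, 0.0077, 0.2688]
orientation: [2.064, 2.358, 0.012]
wrist_force: [-0.5, -0.6, 0.7]
width: 0.0
finger_force: 0.0
```

Run:
```python
import where
from m import *
b=(150,265,235,385)
c=snap('scene','scene6.png'); im=cv2.cvtColor(c['frame'],cv2.COLOR_RGB2BGR)[b[0]:b[1],b[2]:b[3]]
cv2.imwrite('pics/c6.png',cv2.resize(im,None,fx=5,fy=5,interpolation=cv2.INTER_CUBIC))
```

```text
t 19.15 p [0.5661 0.0077 0.2688] tool x yaw 97.58763900165317 want 97.54658912623219 w 4.352524204831538e-06 F [-0.5 -0.6  0.7] Rz [ 0.011  0.001 -1.   ]
in gate mm [-38.9 -37.3 158.8]
to (3, 80, 150) [117.3  41.9   9.2]
```

View pics/c6.png

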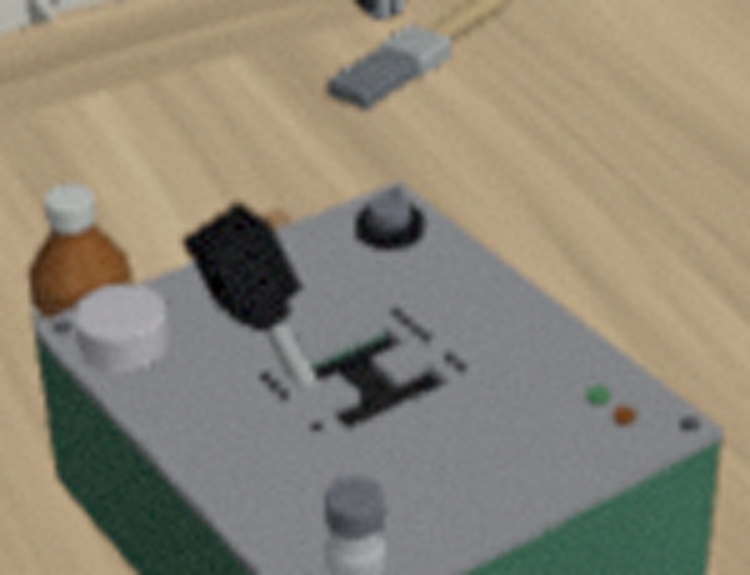

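The lever stands in the third slot with its left edge now at 184, which gives f of about 0.275. The hand is clear and nothing else has moved. I'll hand it in.

>>> play_rows(
  series=[
    [[0,0,-10],0],
    [[0,0,0],0],
    [[0,0,0],0],
    [[0,0,0],0],
    [[0,0,0],0],
    [[0,0,0],0],
    [[0,0,0],0],
    [[0,0,0],0],
    [[0,0,0],0],
    [[0,0,0],0],
  ],
)

```text
time_s: 20.45
ee_pos: [0.562, 0.0077, 0.2753]
orientation: [-2.07, -2.363, 0.0]
wrist_force: [1.1, 0.5, -0.2]
width: -0.0001
finger_force: 0.0
```

```bash
python3 -c "
from cell import env; print(env.sign_off())"
```

```text
the job is handed in; nothing more can be done
None
```

The lever was pushed across the channel and forward onto the stop of the third slot (selector_fore about 0.275 rad by camera) using closed fingertips only; the hand ended clear, and I handed the job in at about 20 s, but sign-off returned no verdict.

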